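# Comb the stirring rods into the grooves of the drying tray

### The arm

A 7-joint arm with a two-finger parallel gripper is mounted at the origin on the work surface. World frame = base frame: x ahead of the robot, y to its left, z up, the work surface at z = 0. Lengths are in m, angles in rad, forces in N, time in s.
With the tool pointing down it reaches from about 0.35 to 0.9 m from the base axis. Payload 19.9 kg.
Tool frame: the origin (TCP) lies between the finger pads; the fingertips stand 25 mm ahead of it and the grasp point (between the pads) lies 6 mm ahead of it; z points along the fingers, y is the line along which they close (so a half turn about z gives the same grasp; the last joint's range is limited). The gripper opens to 85 mm and grips with 20 to 120 N. Pads are 22 mm wide; open, the fingers measure 114 mm over their backs; the gripper's body (76 mm by 85 mm) begins 54 mm behind the grasp point. The pads swing forward as they close: fully open they stand 13 mm farther back than shut.
Start: joints at [-1.196, 0.417, -0.01, 1.614, 0.005, 1.111, -0.053], TCP at [0.252, 0.572, 0.256] pointing down, gripper open.
Joint ranges: [-2.81, 2.81], [-0.39, 2.02], [-1.27, 1.25], [0.06, 2.57], [-1.19, 4.33], [0.19, 2], [-2.82, 2.82]. Speed limits (rad/s): [1.89, 1.89, 2.39, 2.39, 3.01, 3.01, 3.01].

### API

Orientations are given as a rotation vector (axis times angle).
In Python, from station import ctrl, optics, models gives the robot as it stands.
- The arm moves only by the tool servo_tool, never from a script. Its argument "plan" is a list of rows, each an object with "gripper": the finger opening in mm, from 0 to 85.4; "translation": the shift along the tool's x, y, z in mm, a list of three; "angular": the turn, a rotation vector about the tool's x, y, z in degrees, a list of three. In form: [{"gripper": gripper, "translation": [x, y, z], "angular": [ax, ay, az]}, ...]. A call has 1 to 12 rows; each row is the pose to reach, as a shift and turn from the pose commanded when the call began, along the tool's axes at that moment; what a row does not reach only later rows make up. A row lasts 1/10 s, in which the tool goes at most 50 mm and 8.59 degrees, less where a joint would pass 70% of its speed; a pose out of reach is approached as far as the arm can. A call with a gripper value outside its range is refused whole. The fingers move at their own pace and stop on an object; "squeeze" is the grip in N (left out, the last holds). Time passes only in rows, so rows that repeat a pose let the fingers close. It gives the time, the measured TCP pose, the force, the opening and the grip force at its end, in the units of the state.
- ctrl.observe(): the state, without advancing time (a new reading comes with each control period).
- optics.snapshot(name): name is "side" or "top"; returns the picture (480x640x3 uint8, blue, green, red); there is no depth.
- optics.calibration(name): a dict with "vfov" (degrees; the focal length in pixels is half the picture's height over the tangent of half this angle, whatever the lens; pixels are square), "cx", "cy" (the principal point, pixels), "R" (3x3) and "t" (3): a world point X has camera coordinates R X + t. Camera axes: x right, y down, z forward; pixel columns grow to the right and rows downward; lengths in m; the calibration is good to about 2 mm. A picture is of the moment at which its call begins. calibration takes no time and is no camera call.
- ctrl.close_job(): hands the job in; it is judged then, once.
Trained networks look in the newest picture that a camera, given by its name, has taken for a name from the list of things; names that differ only in an ending like _2 or _b are one class to them, and where a whole thing is asked for, a point or a joint stands for the part that bears it (a point fixed in the world has none). Each returns a list of dicts, best first, with "p" (0 to 1); they miss things now and then, are a little off and sometimes report something else, mostly with a low value. They report only what shows in the picture. A call takes as long as a camera call. They do not tell look-alikes from the thing itself.
- models.look_for(target, camera): "rect" ([left, top, right, bottom] in pixels, round what is visible of it).
- models.trace(target, camera): "pixels" (480x640 bool, what is visible of it) and "rect" ([left, top, right, bottom] in pixels, round what is visible of it).
The state is a dict: "clock": time; "q": joint angles; "dq": joint speeds; "effort": joint torques, N m; "tool_pos": TCP position; "tcp_rot": TCP orientation; "wrist_force": force on the tool from outside, world axes, zero at the start; "ft_torque": the same for the moment, N m; "finger_gap": opening from 0.0 (shut) to 1.0 (fully open); "grasp_force": force on a finger pad.
Only numpy, scipy, OpenCV 4.12 (cv2) and the standard library are available. Lean on these libraries where they do the work, as an engineer would, in place of code of your own. Each camera call takes 0.05 s, during which the arm holds its last target. There are 200 camera calls.

### The job

Take the rake from its holder, set its teeth down on the bare strip at the one side of the grooved tray, and draw it across the grooves to the opposite side, riding lightly on the plate all the way (never more than about 10 N on the tray), so that the three loose steel stirring rods all come to lie parallel, fully down, each in a groove of its own. Then stand the rake upright in its holder again and let go. Do not touch the rods with the gripper and leave the dishes, bottle and beaker where they are.

Things in the scene. Friction and masses are not known exactly. Their poses are not given: they have to be found in the camera images.
- tray: Fixed open white plastic tray, 200 mm (x) by 224 mm (y), walls 46 mm high, 4 mm thick; origin: centre of its underside, z up. In it a grey plate, 184 x 210 mm, with eight V grooves along the tray's x axis (142 mm long, 18.5 mm apart, 9 mm deep), the first centred at tray y = -52.8 mm, the last at 76.8. No rod starts on the flat bare strip at y = -105 to -63 mm.
- strip (a point): Middle of the bare strip, at tray x 0, y -88 mm, marked at the height of the tray's underside (not of the plate); axes as the tray's. The plate's level is NOT given and differs each time: at the tray's middle its rails lie 35 to 42 mm above the table, and it slopes along tray y, up or down by as much as 3 mm per 100 mm. Feel for it.
- far_end (a point): Point at tray x 0, y 76.8 mm, over the last groove, at the height of the tray's underside. Beyond lies a 19 mm land, then the wall. The plate is on springs: it sinks once about 1 N presses on it, 1 mm more for each 2.5 N, and meets a hard stop after 3 mm (about 8.5 N).
- rail (a point): Point on the middle of one rail, tray x 81 mm, y 0, at the height of the tray's underside. Two flat rails (tray x -92 to -70 and 70 to 92 mm, y -105 to 105 mm) run across both ends of the grooves, 0.4 mm above crests and bare strip. The rake's end teeth slide on them; its other teeth pass just above the crests and clear of a rod lying in its groove.
- rod_a: Loose stainless steel stirring rod, diameter 7 mm, 76 mm long, round ends, about 22 g, polished; origin at its middle, x along its length. Starts lying askew across the groove crests. Lying in a groove its top is about 1 mm below the crests.
- rod_b: A second rod like rod_a. Where a rod wedges or two crowd into one groove, the load on the rake rises: draw back a little and comb again.
- rod_c: A third rod like rod_a.
- rake: Loose rake, about 0.25 kg, standing in the holder: aluminium head 168 mm long (x), 20 mm thick (y), 34 mm high, the lower 16 mm a row of 13 flat-footed teeth; on it an upright black handle 26 mm (x) by 20 mm (y), from 34 to 120 mm above the feet. Origin: centre of the underside of the teeth; z up along the handle; x along the row of teeth. In use its x lies along the tray's x.
- holder: Fixed open white plastic trough for the rake, 196 mm (x) by 50 mm (y), 28 mm high, walls and floor 5 mm thick; the rake stands on its floor, 5 mm above the table, its x along the holder's x. Origin: centre of its underside.
- dishes: Bystander: stack of five clear culture dishes, diameter 90 mm, 75 mm high; origin at the centre of its underside.
- bottle: Bystander: white bottle with a red cap, diameter 64 mm, 150 mm high; origin at the centre of its underside.
- beaker: Bystander: glass beaker, diameter 70 mm, 90 mm high; origin at the centre of its underside.
There are look-alikes about, which are no part of the job. Of the things that look like the rake, the middle-sized one is meant.

How it is judged:
On the way, in this order (a step that is already met when the one before it is completed fails the run):
1. the rake, upright and in line with the grooves, rests with some weight (over 0.8 N) on the plate at the bare strip (contact force between rake and tray above 0.8 N and angle between rake's own z axis and vertical below 0.2 rad and y of rake in the frame of tray below -0.068 m and angle between the x axis of rake and the x axis of tray, either way round below 0.15 rad), for 0.1 s.
2. the rake, still riding on the plate, is midway across the grooves (contact force between rake and tray above 0.8 N and angle between rake's own z axis and vertical below 0.2 rad and y of rake in the frame of tray between 0 and 0.035 m), for 0.05 s.
3. the rake, still riding on the plate, has come to the last groove (contact force between rake and tray above 0.8 N and angle between rake's own z axis and vertical below 0.2 rad and y of rake in the frame of tray above 0.066 m), for 0.05 s.
At the end, for the whole second after the job is handed in: All three rods at rest, middle within 4 mm of a groove's centre line and 30 mm of its middle, within 0.07 rad of its direction, one per groove; rake at rest in its holder, upright within 0.1 rad, feet on the floor, within 12 mm of the holder's centre (angle between the x axis of each of rod_a, rod_b, rod_c and the x axis of tray, either way round below 0.07 rad and (y of rod_a in the frame of tray between -0.0567 and -0.0488 m or y of rod_a in the frame of tray between -0.0383 and -0.0303 m or y of rod_a in the frame of tray between -0.0198 and -0.0118 m or y of rod_a in the frame of tray between -0.0012 and 0.0068 m or y of rod_a in the frame of tray between 0.0172 and 0.0252 m or y of rod_a in the frame of tray between 0.0357 and 0.0437 m or y of rod_a in the frame of tray between 0.0542 and 0.0622 m or y of rod_a in the frame of tray between 0.0727 and 0.0807 m) and linear speed of each of rod_a, rod_b, rod_c below 0.01 m/s and x of rod_a in the frame of tray between -0.03 and 0.03 m and z of each of rod_a, rod_b, rod_c in the frame of tray below 0.043 m and (y of rod_b in the frame of tray between -0.0567 and -0.0488 m or y of rod_b in the frame of tray between -0.0383 and -0.0303 m or y of rod_b in the frame of tray between -0.0198 and -0.0118 m or y of rod_b in the frame of tray between -0.0012 and 0.0068 m or y of rod_b in the frame of tray between 0.0172 and 0.0252 m or y of rod_b in the frame of tray between 0.0357 and 0.0437 m or y of rod_b in the frame of tray between 0.0542 and 0.0622 m or y of rod_b in the frame of tray between 0.0727 and 0.0807 m) and x of rod_b in the frame of tray between -0.03 and 0.03 m and (y of rod_c in the frame of tray between -0.0567 and -0.0488 m or y of rod_c in the frame of tray between -0.0383 and -0.0303 m or y of rod_c in the frame of tray between -0.0198 and -0.0118 m or y of rod_c in the frame of tray between -0.0012 and 0.0068 m or y of rod_c in the frame of tray between 0.0172 and 0.0252 m or y of rod_c in the frame of tray between 0.0357 and 0.0437 m or y of rod_c in the frame of tray between 0.0542 and 0.0622 m or y of rod_c in the frame of tray between 0.0727 and 0.0807 m) and x of rod_c in the frame of tray between -0.03 and 0.03 m and horizontal distance between each of rod_b, rod_c and rod_a above 0.015 m and horizontal distance between rod_c and rod_b above 0.015 m and z of rake in the frame of holder below 0.012 m and horizontal distance between rake and holder below 0.012 m and angle between rake's own z axis and vertical below 0.1 rad and linear speed of rake below 0.02 m/s); the robot touches nothing.
It fails at once if the rake is pressed on the tray or its plate with more than 12 N (contact force between rake and tray above 12 N).
It fails at once if the gripper touches a rod (contact force between the fingers and rod_a above 0.3 N or contact force between the fingers and rod_b above 0.3 N or contact force between the fingers and rod_c above 0.3 N).
It fails at once if the dishes, bottle or beaker are moved by more than 30 mm (distance of any of dishes, bottle, beaker from where it was at the start of the episode above 0.03 m).
It also fails if it takes over 64 s, if anything falls off the work surface, if the arm or the gripper's body presses on something with over 40 N, if the wrist force passes 120 N, or if a joint passes its speed limit or range.

## Working session

There is one attempt and no reset: what is moved stays moved. The work goes in short steps, Python scripts to look and compute and a tool call to move; the robot and the scene stay as the last step left them, time stands still between calls to the robot, and variables do not carry over. Pictures are saved under pics/ and viewed, at most 10 in all, crops included, and the job is handed in when it is done.

Besides the shell and the picture viewer there is one more tool, called after "Emit:" as name(argument=value, ...), one argument or row to a line, values as JSON. servo_tool: Moves the arm, as the interface text tells. Its arguments: {"type":"object","properties":{"plan":{"type":"array","items":{"type":"object","properties":{"gripper":{"type":"number"},"translation":{"type":"array","items":{"type":"number"}},"angular":{"type":"array","items":{"type":"number"}}}}},"squeeze":{"type":"number"}},"required":["plan"]}

```bash
mkdir -p pics; python3 - <<'E'
from station import ctrl, optics, models
import cv2, numpy as np
s=ctrl.observe(); print(s)
for n in ("top","side"):
    im=optics.snapshot(n); cv2.imwrite(f"pics/{n}0.png",im)
    c=optics.calibration(n); print(n,c)
    for t in ("tray","rake","holder","rod_a","dishes","bottle","beaker"):
        for d in models.look_for(t,n): print(t,np.round(d["rect"]).tolist(),round(d["p"],2))
E
```

```text
{'clock': 0.0, 'q': array([-1.19652059,  0.41798849, -0.01028793,  1.61417002,  0.00471176,
        1.11068815, -0.05300797]), 'dq': array([-4.50410154e-04,  6.10028035e-04, -4.99685863e-05, -5.71711018e-04,
        1.60946120e-03, -3.27427279e-04,  6.62999913e-04]), 'effort': array([ 6.41069946e-04, -8.64435124e+01,  6.78836703e-01, -4.34905386e+01,
        1.91114045e-02,  7.37277704e-03, -4.79963103e-05]), 'tool_pos': array([0.25232927, 0.5714579 , 0.25565301]), 'tcp_rot': array([-6.48387194e-01, -3.07380388e+00,  1.91937807e-03]), 'wrist_force': array([ 0.27138076,  0.37215243, -0.37676989]), 'ft_torque': array([-1.41260674e-02,  1.31735506e-02, -8.85388442e-05]), 'grasp_force': 0.0, 'finger_gap': 1.0031674455677557}
top {'vfov': 50.21936752510456, 'cx': 319.8923048340119, 'cy': 234.37949861120626, 'R': array([[-0.0046615 , -0.99972132,  0.02314207],
       [-0.98900364,  0.00118817, -0.14788639],
       [ 0.14781768, -0.02357696, -0.98873356]]), 't': array([0.00338875, 0.63755938, 1.0455468 ])}
tray [185.0, 231.0, 305.0, 346.0] 0.95
rake [436.0, 294.0, 477.0, 337.0] 0.85
rake [4
[... 382 characters left out ...]
2034, 'cx': 314.4721665278622, 'cy': 239.41514904840756, 'R': array([[ 0.84506367, -0.53453616,  0.01176772],
       [-0.4016351 , -0.64917714, -0.64595533],
       [ 0.35292581,  0.54114705, -0.76328451]]), 't': array([-0.52733859,  0.30487695,  1.09275371])}
tray [172.0, 175.0, 309.0, 288.0] 0.95
rake [268.0, 297.0, 336.0, 367.0] 0.82
rake [299.0, 383.0, 359.0, 414.0] 0.63
rake [434.0, 293.0, 512.0, 410.0] 0.59
holder [258.0, 294.0, 347.0, 379.0] 0.8
rod_a [245.0, 216.0, 254.0, 244.0] 0.61
rod_a [225.0, 200.0, 231.0, 226.0] 0.45
dishes [350.0, 200.0, 394.0, 252.0] 0.98
dishes [175.0, 176.0, 306.0, 288.0] 0.62
bottle [414.0, 396.0, 457.0, 458.0] 0.65
beaker [202.0, 116.0, 234.0, 159.0] 0.62
```

View pics/top0.png

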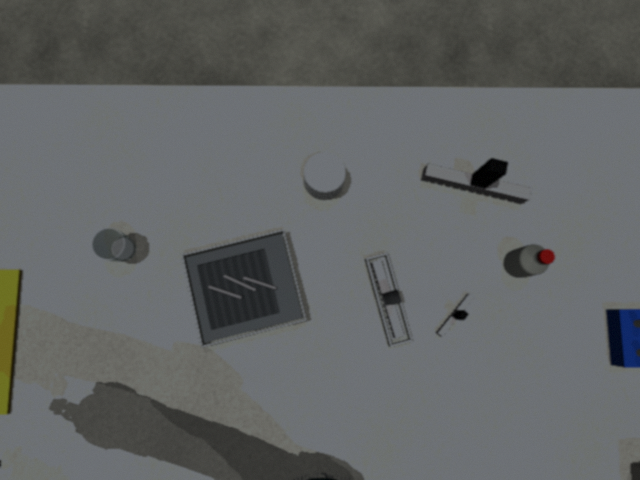

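View pics/side0.png

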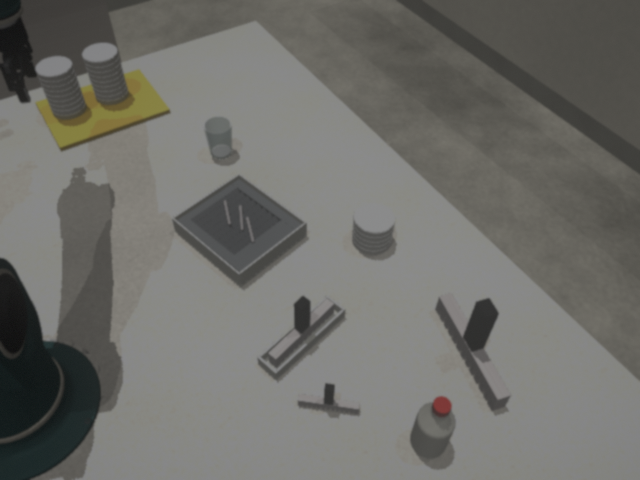

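```bash
python3 - <<'E'
import cv2, numpy as np
im=cv2.imread("pics/top0.png")
def enh(c): return np.clip(c.astype(float)*1.7,0,255).astype(np.uint8)
c=cv2.resize(im[222:352,175:315],None,fx=4.3,fy=4.3,interpolation=cv2.INTER_CUBIC)
cv2.imwrite("pics/traytop.png",enh(c))
a=cv2.resize(im[250:350,360:480],None,fx=6,fy=6,interpolation=cv2.INTER_CUBIC)
cv2.imwrite("pics/hold.png",enh(a))
E
```

```text
(no output)
```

View pics/traytop.png

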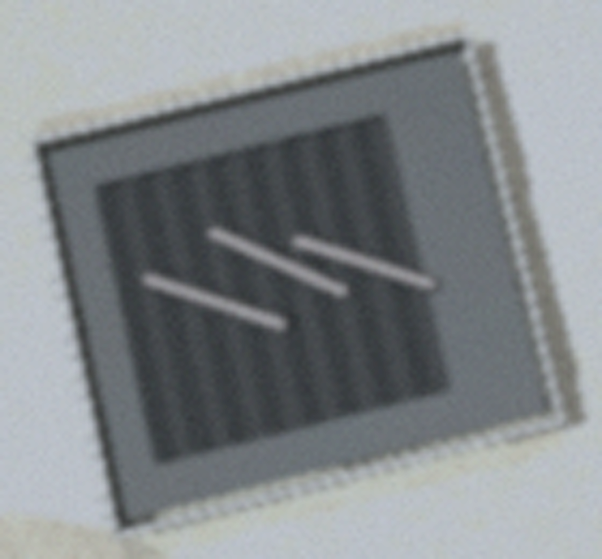

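View pics/hold.png

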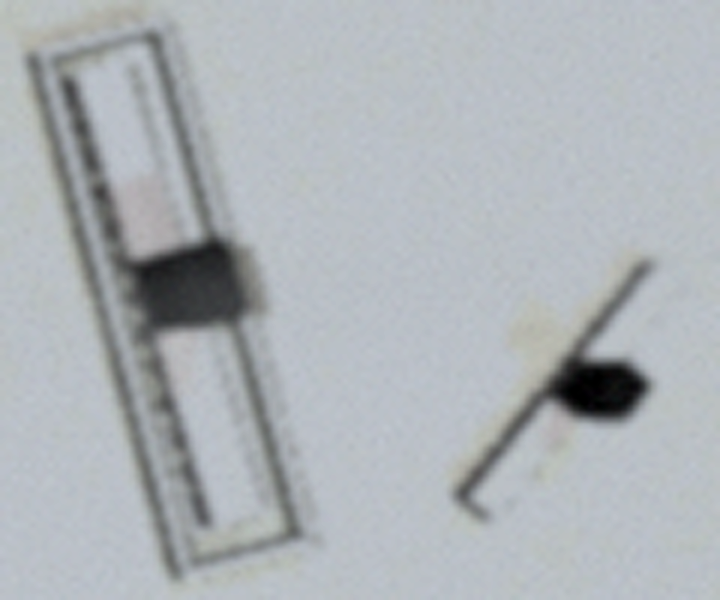

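```bash
cat > h.py <<'E'
import cv2, numpy as np
from scipy.optimize import minimize
from station import ctrl, optics, models
def proj(n,X):
    c=optics.calibration(n); f=240/np.tan(np.radians(c["vfov"]/2))
    p=np.asarray(X)@c["R"].T+c["t"]
    return np.c_[f*p[:,0]/p[:,2]+c["cx"], f*p[:,1]/p[:,2]+c["cy"]]
def box(p,lx,ly,z0,z1):
    c,s=np.cos(p[2]),np.sin(p[2])
    return np.array([[p[0]+c*x-s*y,p[1]+s*x+c*y,z] for x in(-lx/2,lx/2) for y in(-ly/2,ly/2) for z in(z0,z1)])
def render(n,X):
    h=cv2.convexHull(proj(n,X).astype(np.float32))
    m=np.zeros((480*4,640*4),np.uint8)
    cv2.fillConvexPoly(m,np.round((h+0.5)*4*16-8).astype(np.int32),1,shift=4)
    return cv2.resize(m.astype(np.float32),(640,480),interpolation=cv2.INTER_AREA)
def fit(p0,dims,masks):
    def cost(p): return sum(np.abs(render(n,box(p,*dims))-m).sum()/m.sum() for n,m in masks.items())
    r=minimize(cost,p0,method="Nelder-Mead",options=dict(initial_simplex=np.array([p0]+[np.add(p0,d) for d in([.015,0,0],[0,.015,0],[0,0,.08])]),xatol=2e-4,fatol=1e-4))
    return r.x,r.fun
def ray(n,uv,z):
    c=optics.calibration(n); f=240/np.tan(np.radians(c["vfov"]/2))
    d=c["R"].T@np.array([(uv[0]-c["cx"])/f,(uv[1]-c["cy"])/f,1]); o=-c["R"].T@c["t"]
    return o+d*(z-o[2])/d[2]
E
cat > m1.py <<'E'
from h import *
ims={n:optics.snapshot(n) for n in("top","side")}
M={}
for t in("tray","holder"):
    ms={}
    for n in ims:
        ds=models.trace(t,n); ms[n]=ds[0]["pixels"].astype(np.float32); print(t,n,ds[0]["rect"],ms[n].sum())
    M[t]=ms
def multi(t,p0,dims):
    for sub in(["top","side"],["top"],["side"]):
        x,f=fit(p0,dims,{k:M[t][k] for k in sub}); print(t,sub,np.round(x,4),round(f,3))
multi("tray",[*ray("top",(247,288),.03)[:2],.24],(.2,.224,0,.046))
multi("holder",[*ray("top",(388,300),.014)[:2],.24],(.196,.05,0,.028))
hm={}
for n,r in(("top",(378,286,408,308)),("side",(288,290,316,336))):
    g=ims[n].max(2); m=np.zeros((480,640),np.float32); a,b,c,d=r
    print(n, np.percentile(g[b:d,a:c],[1,10,30,50,70]))
    m[b:d,a:c]=(g[b:d,a:c]<60); hm[n]=m
    cv2.imwrite(f"/tmp/h_{n}.png",m*255)
    print(n,m.sum(),render(n,box([*ray("top",(388,300),.014)[:2],.24],.026,.020,.039,.125)).sum())
M["handle"]=hm
multi("handle",[*ray("top",(388,300),.014)[:2],.24],(.026,.020,.039,.125))
E
python3 m1.py
```

```text
tray top [181.5, 228.8, 306.6, 344.9] 9855.0
tray side [172.3, 175.7, 310.8, 287.3] 8292.0
holder top [366.2, 255.7, 410.7, 348.6] 1211.0
holder side [256.8, 298.0, 343.8, 379.1] 1402.0
tray ['top', 'side'] [0.528  0.1641 0.2404] 0.105
tray ['top'] [0.5267 0.1642 0.2426] 0.05
tray ['side'] [0.5295 0.1637 0.2378] 0.045
holder ['top', 'side'] [ 0.5017 -0.1461  0.2511] 2.116
holder ['top'] [ 0.5016 -0.1449  0.2555] 0.943
holder ['side'] [ 0.504  -0.1471  0.2392] 1.114
top [ 21.   29.   48.   77.  100.3]
top 247.0 231.8125
side [ 48.  49.  56.  97. 134.]
side 419.0 577.8125
handle ['top', 'side'] [ 0.5028 -0.1412  0.2887] 0.549
handle ['top'] [ 0.5027 -0.1405  0.2755] 0.18
handle ['side'] [ 0.5041 -0.1427  0.7902] 0.173[ WARN:0@4.164] global loadsave.cpp:1063 imwrite_ Unsupported depth image for selected encoder is fallbacked to CV_8U.
```

```bash
cat >> h.py <<'E'
from scipy.spatial.transform import Rotation as Rn
def togo(x,y,z,yaw):
    """yaw: world angle of the rake x; tool y along rake y"""
    s=ctrl.observe(); R=Rn.from_rotvec(s["tcp_rot"])
    ty=R.as_matrix()[:,1]; a=np.arctan2(ty[1],ty[0])
    d=(yaw+np.pi/2-a+np.pi/2)%np.pi-np.pi/2
    tz=R.as_matrix()[:,2]
    # full orientation target: z down
    a2=a+d; Y=np.array([np.cos(a2),np.sin(a2),0]); Z=np.array([0,0,-1.]); X=np.cross(Y,Z)
    T=np.c_[X,Y,Z]
    print("t",s["clock"],"pos",np.round(s["tool_pos"]*1e3,1),"F",np.round(s["wrist_force"],2),"grip",round(s["grasp_force"],1),"gap",round(s["finger_gap"]*85.4,1))
    print("shift mm",np.round(R.inv().apply(np.array([x,y,z])-s["tool_pos"])*1e3,1),"turn deg",np.round((R.inv()*Rn.from_matrix(T)).as_rotvec(degrees=True),2))
E
python3 - <<'E'
from h import *
im={n:optics.snapshot(n) for n in("top","side")}
ms={}
for n in im:
    p=models.trace("holder",n)[0]["pixels"].astype(np.uint8)
    h=cv2.convexHull(cv2.findNonZero(p)); m=np.zeros((480,640),np.float32); cv2.fillConvexPoly(m,h,1); ms[n]=m
for sub in(["top","side"],["top"],["side"]):
    x,f=fit([.502,-.146,.25],(.196,.05,0,.028),{k:ms[k] for k in sub}); print(sub,np.round(x,4),f)
a,b=ray("top",(370.8,262.5),.02),ray("top",(394.7,337.5),.02); print(a,b,np.arctan2(*(a-b)[[1,0]]),np.linalg.norm(a-b),(a+b)/2)
for c,d in (((35,60),(175,575)),((155,40),(295,535))):
    a,b=[ray("top",(q[0]/6+360,q[1]/6+250),.028) for q in(c,d)]; print("holder edge yaw",np.arctan2(*(a-b)[[1,0]]),(a+b)/2)
# handle top face in crop
for q in ((135,262),(238,240),(245,318),(150,328)): print(ray("top",(q[0]/6+360,q[1]/6+250),.125)[:2],ray("top",(q[0]/6+360,q[1]/6+250),.039)[:2])
togo(.503,-.142,.2,.275)
E
```

```text
['top', 'side'] [ 0.5024 -0.1449  0.253 ] 0.10958707332611084
['top'] [ 0.5014 -0.1446  0.2476] 0.03680819645524025
['side'] [ 0.5035 -0.146   0.2629] 0.05074483901262283
[ 0.57967361 -0.10962345  0.02      ] [ 0.41924817 -0.15758119  0.02      ] 0.2904849395879848 0.16744033351981283 [ 0.49946089 -0.13360232  0.02      ]
holder edge yaw 0.24816411522098136 [ 0.49341791 -0.12102663  0.028     ]
holder edge yaw 0.2529981332569982 [ 0.50376261 -0.16419421  0.028     ]
[ 0.50876508 -0.11836907] [ 0.51157332 -0.13085782]
[ 0.51576224 -0.15221568] [ 0.51917044 -0.16760661]
[ 0.49054757 -0.15379757] [ 0.49179374 -0.16932414]
[ 0.48746525 -0.12276533] [ 0.48844714 -0.13563104]
t 1.3 pos [252.4 571.7 256.3] F [-0.07 -0.25  0.81] grip 0.0 gap 85.1
shift mm [-517.5 -551.7   56.3] turn deg [ -0.     0.   -39.58]
```

Emit:
servo_tool(
  plan=[
    {"gripper":85,"translation":[-517,-552,30],"angular":[0,0,-40]},
    {"gripper":85,"translation":[-517,-552,30],"angular":[0,0,-40]},
    {"gripper":85,"translation":[-517,-552,30],"angular":[0,0,-40]},
    {"gripper":85,"translation":[-517,-552,30],"angular":[0,0,-40]},
    {"gripper":85,"translation":[-517,-552,30],"angular":[0,0,-40]},
    {"gripper":85,"translation":[-517,-552,30],"angular":[0,0,-40]},
    {"gripper":85,"translation":[-517,-552,30],"angular":[0,0,-40]},
    {"gripper":85,"translation":[-517,-552,30],"angular":[0,0,-40]},
    {"gripper":85,"translation":[-517,-552,30],"angular":[0,0,-40]},
    {"gripper":85,"translation":[-517,-552,30],"angular":[0,0,-40]},
    {"gripper":85,"translation":[-517,-552,30],"angular":[0,0,-40]},
    {"gripper":85,"translation":[-517,-552,30],"angular":[0,0,-40]},
  ],
)

```text
clock: 2.5
tool_pos: [0.449, 0.0098, 0.2331]
tcp_rot: [-0.442, 3.109, 0.0]
wrist_force: [1.3, 1.2, 0.7]
finger_gap: 0.998
grasp_force: 0.0
```

```bash
python3 -c "
from h import *
togo(.5025,-.1425,.2,.285)"
```

```text
t 2.5 pos [449.    9.8 233.1] F [1.27 1.17 0.68] grip 0.0 gap 85.3
shift mm [  -8.9 -161.2   33.1] turn deg [-0.    0.06 -0.14]
```

Emit:
servo_tool(
  plan=[
    {"gripper":85,"translation":[-9,-161,33],"angular":[0,0,0]},
    {"gripper":85,"translation":[-9,-161,33],"angular":[0,0,0]},
    {"gripper":85,"translation":[-9,-161,33],"angular":[0,0,0]},
    {"gripper":85,"translation":[-9,-161,33],"angular":[0,0,0]},
    {"gripper":85,"translation":[-9,-161,33],"angular":[0,0,0]},
    {"gripper":85,"translation":[-9,-161,33],"angular":[0,0,0]},
  ],
)

```text
clock: 3.1
tool_pos: [0.502, -0.1398, 0.1997]
tcp_rot: [0.442, -3.11, -0.0]
wrist_force: [-0.2, 0.8, 0.4]
finger_gap: 0.997
grasp_force: 0.0
```

```bash
python3 -c "
from h import *
togo(.5025,-.1425,.098,.285)"
```

```text
t 3.1 pos [ 502.  -139.8  199.7] F [-0.15  0.75  0.35] grip 0.0 gap 85.1
shift mm [  0.2  -2.7 101.7] turn deg [ 0.02 -0.02 -0.16]
```

Emit:
servo_tool(
  plan=[
    {"gripper":85,"translation":[0,0,35],"angular":[0,0,0]},
    {"gripper":85,"translation":[0,0,70],"angular":[0,0,0]},
    {"gripper":85,"translation":[0,0,102],"angular":[0,0,0]},
    {"gripper":40,"translation":[0,0,102],"angular":[0,0,0]},
    {"gripper":40,"translation":[0,0,102],"angular":[0,0,0]},
  ],
  squeeze=70,
)

```text
clock: 3.6
tool_pos: [0.5023, -0.1395, 0.0987]
tcp_rot: [0.444, -3.11, -0.0]
wrist_force: [1.1, 0.3, 1.1]
finger_gap: 0.689
grasp_force: 0.0
```

```bash
python3 -c "
from h import *
togo(.5025,-.1425,.098,.285)
a=optics.snapshot('top')[230:360,340:440];b=optics.snapshot('side')[270:390,240:360]
f=lambda c:np.clip(cv2.resize(c,(400,500),interpolation=cv2.INTER_CUBIC)*1.6,0,255).astype(np.uint8)
cv2.imwrite('pics/g1.png',np.hstack([f(a),f(b)]))"
```

```text
t 3.6 pos [ 502.3 -139.5   98.7] F [1.11 0.3  1.13] grip 0.0 gap 58.8
shift mm [ 0.7 -2.9  0.7] turn deg [ 0.01 -0.   -0.09]
```

View pics/g1.png

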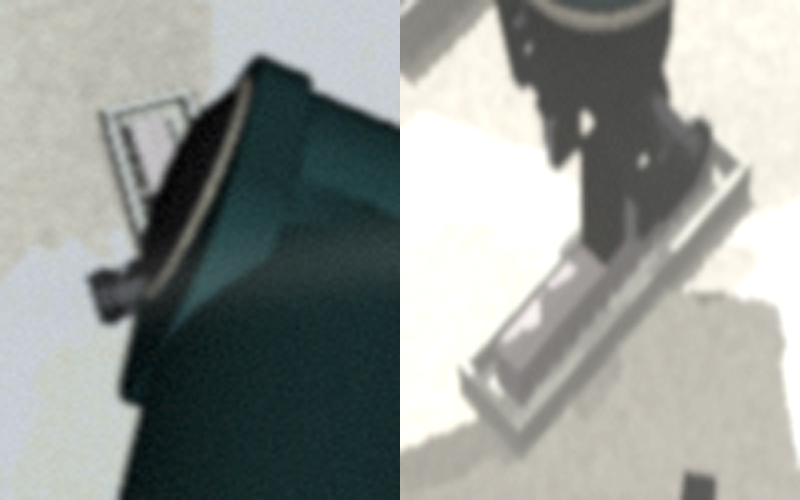

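The left half shows the middle rake in its holder under the gripper. In the right half (about 600, 200) the handle stands between the open fingers. Now I close.

Emit:
servo_tool(
  plan=[
    {"gripper":40,"translation":[0,-2,0],"angular":[0,0,0]},
    {"gripper":10,"translation":[0,-2,0],"angular":[0,0,0]},
    {"gripper":10,"translation":[0,-2,0],"angular":[0,0,0]},
    {"gripper":10,"translation":[0,-2,0],"angular":[0,0,0]},
    {"gripper":10,"translation":[0,-2,0],"angular":[0,0,0]},
    {"gripper":10,"translation":[0,-2,0],"angular":[0,0,0]},
    {"gripper":10,"translation":[0,-2,0],"angular":[0,0,0]},
    {"gripper":10,"translation":[0,-2,0],"angular":[0,0,0]},
  ],
  squeeze=70,
)

```text
clock: 4.5
tool_pos: [0.5032, -0.1425, 0.0988]
tcp_rot: [-0.441, 3.109, -0.001]
wrist_force: [-3.0, -0.5, 10.6]
finger_gap: 0.228
grasp_force: 68.5
```

```bash
python3 -c "
from h import *
togo(.5025,-.1425,.098,.285)"
```

```text
t 4.5 pos [ 503.2 -142.5   98.8] F [-3.01 -0.53 10.64] grip 68.5 gap 19.4
shift mm [0.7 0.2 0.8] turn deg [-0.04  0.08 -0.17]
```

Emit:
servo_tool(
  plan=[
    {"gripper":10,"translation":[0,0,-20],"angular":[0,0,0]},
    {"gripper":10,"translation":[0,0,-50],"angular":[0,0,0]},
    {"gripper":10,"translation":[0,0,-90],"angular":[0,0,0]},
    {"gripper":10,"translation":[0,0,-90],"angular":[0,0,0]},
    {"gripper":10,"translation":[0,0,-90],"angular":[0,0,0]},
    {"gripper":10,"translation":[0,0,-90],"angular":[0,0,0]},
  ],
)

```text
clock: 5.1
tool_pos: [0.5021, -0.142, 0.1869]
tcp_rot: [0.442, -3.109, -0.001]
wrist_force: [0.8, -0.5, -1.9]
finger_gap: 0.226
grasp_force: 69.0
```

```bash
python3 -c "
from h import *
togo(.5485,.0806,.185,.2404)"
```

```text
t 5.1 pos [ 502.1 -142.   186.9] F [ 0.79 -0.52 -1.91] grip 69.0 gap 19.3
shift mm [-106.6  200.8    1.9] turn deg [ 0.03 -0.07  2.41]
```

Emit:
servo_tool(
  plan=[
    {"gripper":10,"translation":[-13,25,2],"angular":[0,0,2.4]},
    {"gripper":10,"translation":[-35,66,2],"angular":[0,0,2.4]},
    {"gripper":10,"translation":[-57,107,2],"angular":[0,0,2.4]},
    {"gripper":10,"translation":[-78,147,2],"angular":[0,0,2.4]},
    {"gripper":10,"translation":[-95,179,2],"angular":[0,0,2.4]},
    {"gripper":10,"translation":[-104,196,2],"angular":[0,0,2.4]},
    {"gripper":10,"translation":[-107,201,2],"angular":[0,0,2.4]},
    {"gripper":10,"translation":[-107,201,2],"angular":[0,0,2.4]},
    {"gripper":10,"translation":[-107,201,2],"angular":[0,0,2.4]},
  ],
)

```text
clock: 6.0
tool_pos: [0.5491, 0.0793, 0.1852]
tcp_rot: [0.375, -3.118, 0.001]
wrist_force: [-0.3, -0.6, -2.3]
finger_gap: 0.226
grasp_force: 69.1
```

```bash
python3 -c "
from h import *
togo(.5485,.0806,.145,.2404)
im={n:optics.snapshot(n) for n in('top','side')}
for n in im:
  for d in models.look_for('rake',n): print(n,np.round(d['rect']),d['p'])
  p=[.5485,.0806,.2404]; e=box(p,.168,.02,.091,.125); print(np.round(proj(n,e).min(0)),np.round(proj(n,e).max(0)))
a=im['top'][200:350,150:350];b=im['side'][150:290,160:340]
f=lambda c:np.clip(cv2.resize(c,(400,320),interpolation=cv2.INTER_CUBIC)*1.6,0,255).astype(np.uint8)
cv2.imwrite('pics/g2.png',np.hstack([f(a),f(b)]))"
```

```text
t 6.0 pos [549.1  79.3 185.2] F [-0.33 -0.56 -2.31] grip 69.1 gap 19.3
shift mm [ 0.2  1.4 40.2] turn deg [-0.03 -0.07 -0.07]
top [438. 293. 473. 338.] 0.71
top [423. 160. 532. 202.] 0.61
[266. 231.] [296. 317.]
side [434. 294. 511. 410.] 0.87
side [296. 383. 357. 415.] 0.66
[228. 192.] [296. 252.]
```

View pics/g2.png

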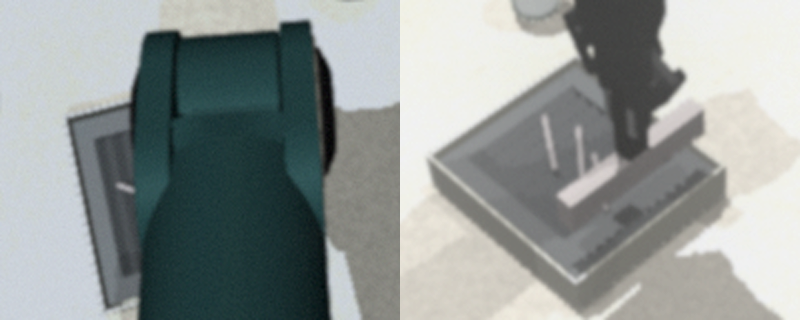

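Emit:
servo_tool(
  plan=[
    {"gripper":10,"translation":[0,0,20],"angular":[0,0,0]},
    {"gripper":10,"translation":[0,0,35],"angular":[0,0,0]},
    {"gripper":10,"translation":[0,0,42],"angular":[0,0,0]},
    {"gripper":10,"translation":[0,0,42],"angular":[0,0,0]},
    {"gripper":10,"translation":[0,0,42],"angular":[0,0,0]},
  ],
)

```text
clock: 6.7
tool_pos: [0.5497, 0.0805, 0.1443]
tcp_rot: [-0.376, 3.118, -0.0]
wrist_force: [-0.4, -0.4, -1.7]
finger_gap: 0.228
grasp_force: 69.0
```

Emit:
servo_tool(
  plan=[
    {"gripper":10,"translation":[0,0,2],"angular":[0,0,0]},
    {"gripper":10,"translation":[0,0,2],"angular":[0,0,0]},
  ],
)

```text
clock: 6.9
tool_pos: [0.5496, 0.0807, 0.1421]
tcp_rot: [-0.377, 3.118, 0.0]
wrist_force: [0.6, -0.3, -1.9]
finger_gap: 0.225
grasp_force: 69.0
```

Emit:
servo_tool(
  plan=[
    {"gripper":10,"translation":[0,0,1.5],"angular":[0,0,0]},
    {"gripper":10,"translation":[0,0,1.5],"angular":[0,0,0]},
  ],
)

```text
clock: 7.1
tool_pos: [0.5494, 0.0807, 0.1403]
tcp_rot: [-0.377, 3.119, -0.0]
wrist_force: [0.5, -0.4, -2.1]
finger_gap: 0.225
grasp_force: 69.0
```

Emit:
servo_tool(
  plan=[
    {"gripper":10,"translation":[0,0,1.5],"angular":[0,0,0]},
    {"gripper":10,"translation":[0,0,1.5],"angular":[0,0,0]},
  ],
)

```text
clock: 7.3
tool_pos: [0.5493, 0.0806, 0.1386]
tcp_rot: [0.377, -3.119, 0.0]
wrist_force: [0.5, 0.2, -2.5]
finger_gap: 0.222
grasp_force: 69.0
```

Emit:
servo_tool(
  plan=[
    {"gripper":10,"translation":[0,0,1],"angular":[0,0,0]},
    {"gripper":10,"translation":[0,0,1],"angular":[0,0,0]},
  ],
)

```text
clock: 7.5
tool_pos: [0.5494, 0.0806, 0.1377]
tcp_rot: [0.377, -3.119, 0.0]
wrist_force: [-0.3, 0.6, -2.2]
finger_gap: 0.226
grasp_force: 69.0
```

Emit:
servo_tool(
  plan=[
    {"gripper":10,"translation":[0,0,1],"angular":[0,0,0]},
    {"gripper":10,"translation":[0,0,1],"angular":[0,0,0]},
  ],
)

```text
clock: 7.7
tool_pos: [0.5494, 0.0806, 0.1367]
tcp_rot: [0.377, -3.119, 0.0]
wrist_force: [-0.3, 0.5, -1.7]
finger_gap: 0.228
grasp_force: 69.0
```

Emit:
servo_tool(
  plan=[
    {"gripper":10,"translation":[0,0,1],"angular":[0,0,0]},
    {"gripper":10,"translation":[0,0,1],"angular":[0,0,0]},
  ],
)

```text
clock: 7.9
tool_pos: [0.5494, 0.0806, 0.1357]
tcp_rot: [0.377, -3.119, 0.0]
wrist_force: [-0.0, 0.7, -2.8]
finger_gap: 0.223
grasp_force: 69.0
```

Emit:
servo_tool(
  plan=[
    {"gripper":10,"translation":[0,0,1],"angular":[0,0,0]},
    {"gripper":10,"translation":[0,0,1],"angular":[0,0,0]},
  ],
)

```text
clock: 8.1
tool_pos: [0.5494, 0.0806, 0.1347]
tcp_rot: [0.377, -3.119, 0.0]
wrist_force: [0.7, 0.1, -2.0]
finger_gap: 0.223
grasp_force: 69.0
```

Emit:
servo_tool(
  plan=[
    {"gripper":10,"translation":[0,0,1],"angular":[0,0,0]},
    {"gripper":10,"translation":[0,0,1],"angular":[0,0,0]},
  ],
)

```text
clock: 8.3
tool_pos: [0.5494, 0.0806, 0.1337]
tcp_rot: [0.377, -3.119, 0.0]
wrist_force: [1.0, 0.1, -2.2]
finger_gap: 0.225
grasp_force: 69.0
```

Emit:
servo_tool(
  plan=[
    {"gripper":10,"translation":[0,0,1],"angular":[0,0,0]},
    {"gripper":10,"translation":[0,0,1],"angular":[0,0,0]},
  ],
)

```text
clock: 8.5
tool_pos: [0.5495, 0.0806, 0.1328]
tcp_rot: [-0.377, 3.119, -0.0]
wrist_force: [-0.9, 0.5, -0.9]
finger_gap: 0.225
grasp_force: 69.3
```

Emit:
servo_tool(
  plan=[
    {"gripper":10,"translation":[0,0,0.5],"angular":[0,0,0]},
    {"gripper":10,"translation":[0,0,0.5],"angular":[0,0,0]},
  ],
)

```text
clock: 8.7
tool_pos: [0.5495, 0.0806, 0.1324]
tcp_rot: [-0.377, 3.119, -0.0]
wrist_force: [-1.0, -0.2, 0.9]
finger_gap: 0.228
grasp_force: 69.4
```

Emit:
servo_tool(
  plan=[
    {"gripper":10,"translation":[0,0,0.5],"angular":[0,0,0]},
    {"gripper":10,"translation":[0,0,0.5],"angular":[0,0,0]},
  ],
)

```text
clock: 8.9
tool_pos: [0.5495, 0.0806, 0.1319]
tcp_rot: [-0.377, 3.119, -0.0]
wrist_force: [0.1, 0.2, 1.8]
finger_gap: 0.226
grasp_force: 69.6
```

Emit:
servo_tool(
  plan=[
    {"gripper":10,"translation":[0,3,0],"angular":[0,0,0]},
    {"gripper":10,"translation":[0,6,0],"angular":[0,0,0]},
    {"gripper":10,"translation":[0,9,0],"angular":[0,0,0]},
    {"gripper":10,"translation":[0,12,0],"angular":[0,0,0]},
  ],
)

```text
clock: 9.3
tool_pos: [0.5466, 0.0926, 0.1318]
tcp_rot: [-0.377, 3.119, -0.0]
wrist_force: [0.6, -2.3, 1.0]
finger_gap: 0.227
grasp_force: 69.5
```

Emit:
servo_tool(
  plan=[
    {"gripper":10,"translation":[0,3,0],"angular":[0,0,0]},
    {"gripper":10,"translation":[0,6,0],"angular":[0,0,0]},
    {"gripper":10,"translation":[0,9,0],"angular":[0,0,0]},
    {"gripper":10,"translation":[0,12,0],"angular":[0,0,0]},
  ],
)

```text
clock: 9.7
tool_pos: [0.5437, 0.1042, 0.1318]
tcp_rot: [0.377, -3.119, 0.0]
wrist_force: [0.6, -1.8, 1.6]
finger_gap: 0.227
grasp_force: 69.5
```

Emit:
servo_tool(
  plan=[
    {"gripper":10,"translation":[0,3,0],"angular":[0,0,0]},
    {"gripper":10,"translation":[0,6,0],"angular":[0,0,0]},
    {"gripper":10,"translation":[0,9,0],"angular":[0,0,0]},
    {"gripper":10,"translation":[0,12,0],"angular":[0,0,0]},
  ],
)

```text
clock: 10.1
tool_pos: [0.5408, 0.1159, 0.1318]
tcp_rot: [0.377, -3.119, 0.0]
wrist_force: [-0.6, -1.4, 1.1]
finger_gap: 0.224
grasp_force: 69.5
```

Emit:
servo_tool(
  plan=[
    {"gripper":10,"translation":[0,3,0],"angular":[0,0,0]},
    {"gripper":10,"translation":[0,6,0],"angular":[0,0,0]},
    {"gripper":10,"translation":[0,9,0],"angular":[0,0,0]},
    {"gripper":10,"translation":[0,12,0],"angular":[0,0,0]},
  ],
)

```text
clock: 10.5
tool_pos: [0.5379, 0.1275, 0.1318]
tcp_rot: [0.377, -3.119, 0.0]
wrist_force: [1.1, -1.6, 0.7]
finger_gap: 0.227
grasp_force: 69.5
```

Emit:
servo_tool(
  plan=[
    {"gripper":10,"translation":[0,3,0.1],"angular":[0,0,0]},
    {"gripper":10,"translation":[0,6,0.2],"angular":[0,0,0]},
    {"gripper":10,"translation":[0,9,0.3],"angular":[0,0,0]},
    {"gripper":10,"translation":[0,12,0.3],"angular":[0,0,0]},
  ],
)

```text
clock: 10.9
tool_pos: [0.5351, 0.1392, 0.1315]
tcp_rot: [0.377, -3.119, 0.0]
wrist_force: [-0.8, -2.5, 0.3]
finger_gap: 0.227
grasp_force: 69.6
```

Emit:
servo_tool(
  plan=[
    {"gripper":10,"translation":[0,3,0],"angular":[0,0,0]},
    {"gripper":10,"translation":[0,6,0],"angular":[0,0,0]},
    {"gripper":10,"translation":[0,9,0],"angular":[0,0,0]},
    {"gripper":10,"translation":[0,12,0],"angular":[0,0,0]},
  ],
)

```text
clock: 11.3
tool_pos: [0.5331, 0.1476, 0.1324]
tcp_rot: [-0.372, 3.119, -0.005]
wrist_force: [-5.2, -24.4, 30.0]
finger_gap: 0.226
grasp_force: 73.7
```

```bash
python3 -c "
from h import *
s=ctrl.observe(); p=s['tool_pos'][:2]-[.528,.1641]; c,n=np.cos(.2404),np.sin(.2404); print('tray',p[0]*c+p[1]*n,-p[0]*n+p[1]*c)
b=optics.snapshot('side')[165:295,160:340]
cv2.imwrite('pics/g3.png',np.clip(cv2.resize(b,(792,572),interpolation=cv2.INTER_CUBIC)*1.7,0,255).astype(np.uint8))"
```

```text
tray 0.0010519368101102643 -0.017295793049725717
```

View pics/g3.png

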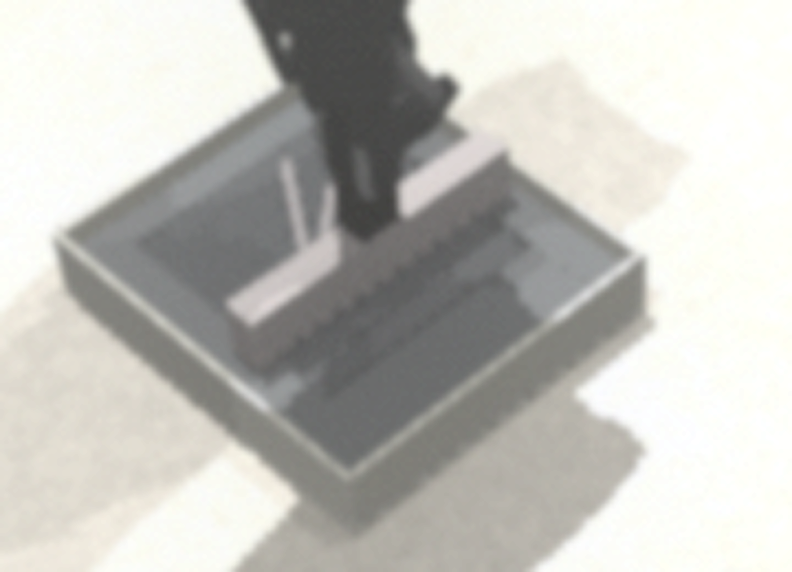

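The picture shows the rake midway, with two rods ahead of it (about 290, 200 and 325, 210). One is wedged, so I draw back.

Emit:
servo_tool(
  plan=[
    {"gripper":10,"translation":[0,-4,-1],"angular":[0,0,0]},
    {"gripper":10,"translation":[0,-9,-1.5],"angular":[0,0,0]},
    {"gripper":10,"translation":[0,-14,-1.5],"angular":[0,0,0]},
    {"gripper":10,"translation":[0,-14,-1.5],"angular":[0,0,0]},
  ],
)

```text
clock: 11.75
tool_pos: [0.5354, 0.1365, 0.1327]
tcp_rot: [0.376, -3.118, 0.0]
wrist_force: [-0.1, -0.2, -2.6]
finger_gap: 0.224
grasp_force: 69.2
```

```bash
python3 -c "
from h import *
s=ctrl.observe(); p=s['tool_pos'][:2]-[.528,.1641]; c,n=np.cos(.2404),np.sin(.2404); print('tray',p[0]*c+p[1]*n,-p[0]*n+p[1]*c,s['tcp_rot'],s['tool_pos'],s['wrist_force'])
b=optics.snapshot('side')[165:295,160:340]
cv2.imwrite('pics/g4.png',np.clip(cv2.resize(b,(792,572),interpolation=cv2.INTER_CUBIC)*1.7,0,255).astype(np.uint8))
for d in models.look_for('rod_a','side'): print(d)"
```

```text
tray 0.0006404557224222304 -0.02853614782722449 [ 3.75868490e-01 -3.11825289e+00  2.63554155e-04] [0.53541624 0.13653696 0.13267966] [-0.14137924 -0.20168164 -2.57820487]
{'rect': [221.6, 199.2, 231.8, 225.4], 'p': 0.6}
```

View pics/g4.png

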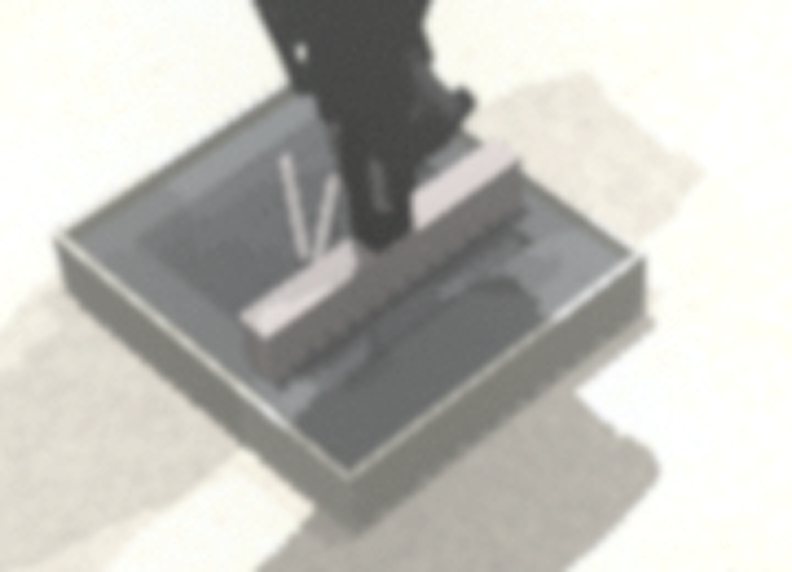

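```bash
cat >> h.py <<'E'
T=np.array([.528,.1641]); YAW=.2404
def tray(w):
    p=np.asarray(w)[:2]-T; c,n=np.cos(YAW),np.sin(YAW); return np.array([p[0]*c+p[1]*n,-p[0]*n+p[1]*c])*1e3
E
python3 -c "
from h import *
for q in ((290,155),(308,258),(335,180),(318,255)): print(np.round(tray(ray('side',(q[0]/4.4+160,q[1]/4.4+165),.042)),1))
im=cv2.imread('pics/top0.png')
for q in ((145,278),(285,326),(212,232),(345,293),(297,241),(433,285)): print(np.round(tray(ray('top',(q[0]/4.3+175,q[1]/4.3+222),.042)),1))"
```

```text
[22.3 68. ]
[-18.2   7.2]
[26.8 38. ]
[-13.4   5.2]
[16.6 69.6]
[-22.6   8.5]
[30.7 33.1]
[-14.1 -23.4]
[16.4 -6.3]
[-20.7 -66. ]
```

Emit:
servo_tool(
  plan=[
    {"gripper":10,"translation":[0,2,0.8],"angular":[0,0,0]},
    {"gripper":10,"translation":[0,4,1.5],"angular":[0,0,0]},
    {"gripper":10,"translation":[0,6,1.5],"angular":[0,0,0]},
  ],
)

```text
clock: 12.15
tool_pos: [0.5342, 0.1431, 0.1315]
tcp_rot: [-0.377, 3.119, -0.0]
wrist_force: [-0.3, -1.6, 0.1]
finger_gap: 0.224
grasp_force: 69.5
```

Emit:
servo_tool(
  plan=[
    {"gripper":10,"translation":[0,1.5,0],"angular":[0,0,0]},
    {"gripper":10,"translation":[0,3,0],"angular":[0,0,0]},
  ],
)

```text
clock: 12.35
tool_pos: [0.5335, 0.1459, 0.1315]
tcp_rot: [-0.377, 3.119, -0.0]
wrist_force: [0.1, -1.6, 0.7]
finger_gap: 0.227
grasp_force: 69.5
```

Emit:
servo_tool(
  plan=[
    {"gripper":10,"translation":[0,1,0],"angular":[0,0,0]},
    {"gripper":10,"translation":[0,2,0],"angular":[0,0,0]},
  ],
)

```text
clock: 12.55
tool_pos: [0.533, 0.1477, 0.1315]
tcp_rot: [-0.377, 3.119, -0.0]
wrist_force: [1.0, -2.8, -0.4]
finger_gap: 0.222
grasp_force: 69.5
```

Emit:
servo_tool(
  plan=[
    {"gripper":10,"translation":[0,1,0.1],"angular":[0,0,0]},
    {"gripper":10,"translation":[0,2,0.2],"angular":[0,0,0]},
  ],
)

```text
clock: 12.75
tool_pos: [0.5326, 0.1496, 0.1313]
tcp_rot: [-0.377, 3.119, -0.0]
wrist_force: [0.3, -1.6, 0.7]
finger_gap: 0.23
grasp_force: 69.5
```

Emit:
servo_tool(
  plan=[
    {"gripper":10,"translation":[0,1,0],"angular":[0,0,0]},
    {"gripper":10,"translation":[0,2,0],"angular":[0,0,0]},
  ],
)

```text
clock: 12.95
tool_pos: [0.5321, 0.1516, 0.1313]
tcp_rot: [0.377, -3.119, 0.0]
wrist_force: [-0.0, -2.6, 0.7]
finger_gap: 0.227
grasp_force: 69.5
```

Emit:
servo_tool(
  plan=[
    {"gripper":10,"translation":[0,1,0],"angular":[0,0,0]},
    {"gripper":10,"translation":[0,2,0],"angular":[0,0,0]},
  ],
)

```text
clock: 13.15
tool_pos: [0.5316, 0.1536, 0.1313]
tcp_rot: [-0.377, 3.119, -0.0]
wrist_force: [0.9, -1.7, 1.4]
finger_gap: 0.224
grasp_force: 69.5
```

Emit:
servo_tool(
  plan=[
    {"gripper":10,"translation":[0,1.5,0],"angular":[0,0,0]},
    {"gripper":10,"translation":[0,3,0.1],"angular":[0,0,0]},
    {"gripper":10,"translation":[0,4.5,0.1],"angular":[0,0,0]},
  ],
)

```text
clock: 13.45
tool_pos: [0.5304, 0.158, 0.1311]
tcp_rot: [0.377, -3.119, 0.0]
wrist_force: [-0.1, -2.1, 1.4]
finger_gap: 0.223
grasp_force: 69.5
```

Emit:
servo_tool(
  plan=[
    {"gripper":10,"translation":[0,1.5,0],"angular":[0,0,0]},
    {"gripper":10,"translation":[0,3,0],"angular":[0,0,0]},
    {"gripper":10,"translation":[0,4.5,0],"angular":[0,0,0]},
  ],
)

```text
clock: 13.75
tool_pos: [0.5294, 0.1624, 0.1312]
tcp_rot: [0.377, -3.119, 0.0]
wrist_force: [-0.5, -2.0, 0.4]
finger_gap: 0.225
grasp_force: 69.5
```

Emit:
servo_tool(
  plan=[
    {"gripper":10,"translation":[0,1.5,0],"angular":[0,0,0]},
    {"gripper":10,"translation":[0,3,0],"angular":[0,0,0]},
    {"gripper":10,"translation":[0,4.5,0],"angular":[0,0,0]},
  ],
)

```text
clock: 14.05
tool_pos: [0.5283, 0.1668, 0.1312]
tcp_rot: [-0.377, 3.119, -0.0]
wrist_force: [0.6, -2.0, 0.7]
finger_gap: 0.222
grasp_force: 69.5
```

Emit:
servo_tool(
  plan=[
    {"gripper":10,"translation":[0,1.5,0.1],"angular":[0,0,0]},
    {"gripper":10,"translation":[0,3,0.2],"angular":[0,0,0]},
    {"gripper":10,"translation":[0,4.5,0.2],"angular":[0,0,0]},
  ],
)

```text
clock: 14.35
tool_pos: [0.5273, 0.1711, 0.131]
tcp_rot: [-0.377, 3.119, -0.0]
wrist_force: [0.4, -1.8, 1.4]
finger_gap: 0.225
grasp_force: 69.5
```

Emit:
servo_tool(
  plan=[
    {"gripper":10,"translation":[0,1.5,0],"angular":[0,0,0]},
    {"gripper":10,"translation":[0,3,0],"angular":[0,0,0]},
    {"gripper":10,"translation":[0,4.5,0],"angular":[0,0,0]},
  ],
)

```text
clock: 14.65
tool_pos: [0.5262, 0.1754, 0.131]
tcp_rot: [0.377, -3.119, 0.0]
wrist_force: [0.9, -1.6, -0.3]
finger_gap: 0.222
grasp_force: 69.5
```

Emit:
servo_tool(
  plan=[
    {"gripper":10,"translation":[0,1.5,0],"angular":[0,0,0]},
    {"gripper":10,"translation":[0,3,0],"angular":[0,0,0]},
    {"gripper":10,"translation":[0,4.5,0],"angular":[0,0,0]},
  ],
)

```text
clock: 14.95
tool_pos: [0.5251, 0.1798, 0.131]
tcp_rot: [0.377, -3.119, 0.0]
wrist_force: [1.7, -1.5, 0.6]
finger_gap: 0.227
grasp_force: 69.5
```

Emit:
servo_tool(
  plan=[
    {"gripper":10,"translation":[0,1.5,0.1],"angular":[0,0,0]},
    {"gripper":10,"translation":[0,3,0.2],"angular":[0,0,0]},
    {"gripper":10,"translation":[0,4.5,0.2],"angular":[0,0,0]},
  ],
)

```text
clock: 15.25
tool_pos: [0.5241, 0.1842, 0.1308]
tcp_rot: [0.377, -3.119, 0.0]
wrist_force: [1.2, -1.9, 1.4]
finger_gap: 0.224
grasp_force: 69.5
```

Emit:
servo_tool(
  plan=[
    {"gripper":10,"translation":[0,1.5,0],"angular":[0,0,0]},
    {"gripper":10,"translation":[0,3,0],"angular":[0,0,0]},
    {"gripper":10,"translation":[0,4.5,0],"angular":[0,0,0]},
  ],
)

```text
clock: 15.55
tool_pos: [0.523, 0.1886, 0.1308]
tcp_rot: [-0.377, 3.119, -0.0]
wrist_force: [0.9, -1.7, -0.4]
finger_gap: 0.227
grasp_force: 69.5
```

Emit:
servo_tool(
  plan=[
    {"gripper":10,"translation":[0,1.5,0],"angular":[0,0,0]},
    {"gripper":10,"translation":[0,3,0],"angular":[0,0,0]},
    {"gripper":10,"translation":[0,4.5,0],"angular":[0,0,0]},
  ],
)

```text
clock: 15.85
tool_pos: [0.5219, 0.193, 0.1308]
tcp_rot: [0.377, -3.119, 0.0]
wrist_force: [0.0, -1.6, 0.2]
finger_gap: 0.224
grasp_force: 69.5
```

Emit:
servo_tool(
  plan=[
    {"gripper":10,"translation":[0,1.5,0.1],"angular":[0,0,0]},
    {"gripper":10,"translation":[0,3,0.2],"angular":[0,0,0]},
    {"gripper":10,"translation":[0,4.5,0.3],"angular":[0,0,0]},
  ],
)

```text
clock: 16.15
tool_pos: [0.5208, 0.1973, 0.1305]
tcp_rot: [0.377, -3.119, 0.0]
wrist_force: [0.3, -2.0, 1.3]
finger_gap: 0.223
grasp_force: 69.6
```

Emit:
servo_tool(
  plan=[
    {"gripper":10,"translation":[0,1.5,0],"angular":[0,0,0]},
    {"gripper":10,"translation":[0,3,0],"angular":[0,0,0]},
    {"gripper":10,"translation":[0,4.5,0],"angular":[0,0,0]},
  ],
)

```text
clock: 16.45
tool_pos: [0.5198, 0.2017, 0.1305]
tcp_rot: [-0.377, 3.119, -0.0]
wrist_force: [0.1, -2.9, 1.0]
finger_gap: 0.227
grasp_force: 69.6
```

Emit:
servo_tool(
  plan=[
    {"gripper":10,"translation":[0,1.5,0],"angular":[0,0,0]},
    {"gripper":10,"translation":[0,3,0.1],"angular":[0,0,0]},
    {"gripper":10,"translation":[0,4.5,0.1],"angular":[0,0,0]},
  ],
)

```text
clock: 16.75
tool_pos: [0.5187, 0.206, 0.1304]
tcp_rot: [0.377, -3.119, 0.0]
wrist_force: [-0.0, -2.5, 0.0]
finger_gap: 0.226
grasp_force: 69.6
```

Emit:
servo_tool(
  plan=[
    {"gripper":10,"translation":[0,1.5,0.1],"angular":[0,0,0]},
    {"gripper":10,"translation":[0,3,0.1],"angular":[0,0,0]},
    {"gripper":10,"translation":[0,4.5,0.1],"angular":[0,0,0]},
  ],
)

```text
clock: 17.05
tool_pos: [0.5176, 0.2104, 0.1303]
tcp_rot: [0.377, -3.119, 0.0]
wrist_force: [0.8, -2.2, 2.1]
finger_gap: 0.222
grasp_force: 69.6
```

Emit:
servo_tool(
  plan=[
    {"gripper":10,"translation":[0,1.5,0],"angular":[0,0,0]},
    {"gripper":10,"translation":[0,3,0.1],"angular":[0,0,0]},
    {"gripper":10,"translation":[0,4.5,0.1],"angular":[0,0,0]},
  ],
)

```text
clock: 17.35
tool_pos: [0.5165, 0.2148, 0.1302]
tcp_rot: [0.377, -3.119, 0.0]
wrist_force: [0.6, -2.6, 0.5]
finger_gap: 0.224
grasp_force: 69.6
```

Emit:
servo_tool(
  plan=[
    {"gripper":10,"translation":[0,1.5,0],"angular":[0,0,0]},
    {"gripper":10,"translation":[0,3,0.1],"angular":[0,0,0]},
    {"gripper":10,"translation":[0,4.5,0.1],"angular":[0,0,0]},
  ],
)

```text
clock: 17.65
tool_pos: [0.5155, 0.2192, 0.1301]
tcp_rot: [-0.377, 3.119, -0.0]
wrist_force: [0.2, -2.2, 1.0]
finger_gap: 0.229
grasp_force: 69.6
```

Emit:
servo_tool(
  plan=[
    {"gripper":10,"translation":[0,1.5,0],"angular":[0,0,0]},
    {"gripper":10,"translation":[0,3,0.1],"angular":[0,0,0]},
    {"gripper":10,"translation":[0,4.5,0.1],"angular":[0,0,0]},
  ],
)

```text
clock: 17.95
tool_pos: [0.5144, 0.2235, 0.13]
tcp_rot: [0.377, -3.119, 0.0]
wrist_force: [0.2, -2.7, 1.8]
finger_gap: 0.226
grasp_force: 69.6
```

Emit:
servo_tool(
  plan=[
    {"gripper":10,"translation":[0,1.5,0],"angular":[0,0,0]},
    {"gripper":10,"translation":[0,3,0],"angular":[0,0,0]},
    {"gripper":10,"translation":[0,4.5,0],"angular":[0,0,0]},
  ],
)

```text
clock: 18.25
tool_pos: [0.5133, 0.2279, 0.13]
tcp_rot: [0.377, -3.119, 0.0]
wrist_force: [0.7, -2.0, 1.1]
finger_gap: 0.224
grasp_force: 69.6
```

Emit:
servo_tool(
  plan=[
    {"gripper":10,"translation":[0,1.5,0],"angular":[0,0,0]},
    {"gripper":10,"translation":[0,3,0.1],"angular":[0,0,0]},
    {"gripper":10,"translation":[0,4.5,0.1],"angular":[0,0,0]},
  ],
)

```text
clock: 18.55
tool_pos: [0.5122, 0.2323, 0.1299]
tcp_rot: [0.377, -3.119, 0.0]
wrist_force: [0.4, -1.7, 1.7]
finger_gap: 0.23
grasp_force: 69.6
```

Emit:
servo_tool(
  plan=[
    {"gripper":10,"translation":[0,2,0],"angular":[0,0,0]},
    {"gripper":10,"translation":[0,4,0.1],"angular":[0,0,0]},
    {"gripper":10,"translation":[0,6,0.1],"angular":[0,0,0]},
    {"gripper":10,"translation":[0,6,0.1],"angular":[0,0,0]},
  ],
)

```text
clock: 18.95
tool_pos: [0.5107, 0.2384, 0.1298]
tcp_rot: [-0.378, 3.119, 0.0]
wrist_force: [0.2, -0.3, 1.1]
finger_gap: 0.222
grasp_force: 69.7
```

```bash
python3 -c "
from h import *
s=ctrl.observe(); print(tray(s['tool_pos']))
b=optics.snapshot('side')[165:295,160:340]
cv2.imwrite('pics/g5.png',np.clip(cv2.resize(b,(792,572),interpolation=cv2.INTER_CUBIC)*1.7,0,255).astype(np.uint8))
for n in('side',):
  for d in models.trace('rod_a',n):
    ys,xs=np.nonzero(d['pixels']); P=np.array([tray(ray(n,(x,y),.040)) for x,y in zip(xs,ys)])
    m=P.mean(0); u,sv,v=np.linalg.svd(P-m,full_matrices=False); q=(P-m)@v[0]
    print(d['rect'],d['p'],np.round(m,1),'dir',np.round(v[0],2),q.min(),q.max())
"
```

```text
[ 0.9395772 76.2968398]
[205.5, 204.9, 230.4, 222.1] 0.6 [-14.3  51.5] dir [-1.    0.01] -30.72162117933574 33.3822144287691
[239.9, 214.3, 262.8, 236.6] 0.41 [ 10.1 -21.1] dir [-1.   -0.02] -36.76295738383466 32.6213541478978
```

Emit:
servo_tool(
  plan=[
    {"gripper":10,"translation":[0,0,-5],"angular":[0,0,0]},
    {"gripper":10,"translation":[0,0,-20],"angular":[0,0,0]},
    {"gripper":10,"translation":[0,0,-45],"angular":[0,0,0]},
    {"gripper":10,"translation":[0,-30,-55],"angular":[0,0,0]},
    {"gripper":10,"translation":[0,-75,-55],"angular":[0,0,0]},
    {"gripper":10,"translation":[0,-120,-55],"angular":[0,0,0]},
    {"gripper":10,"translation":[0,-165,-55],"angular":[0,0,0]},
    {"gripper":10,"translation":[0,-210,-55],"angular":[0,0,0]},
    {"gripper":10,"translation":[0,-250,-55],"angular":[0,0,0]},
    {"gripper":10,"translation":[0,-280,-55],"angular":[0,0,0]},
    {"gripper":10,"translation":[0,-290,-55],"angular":[0,0,0]},
    {"gripper":10,"translation":[0,-290,-55],"angular":[0,0,0]},
  ],
)

```text
clock: 20.25
tool_pos: [0.5801, -0.0451, 0.1856]
tcp_rot: [-0.373, 3.119, -0.001]
wrist_force: [0.3, 0.6, -2.5]
finger_gap: 0.222
grasp_force: 69.2
```

```bash
cat > rods.py <<'E'
from h import *
ims={n:optics.snapshot(n) for n in('top','side')}
for n in ims:
  for d in models.trace('rod_a',n):
    ys,xs=np.nonzero(d['pixels']); P=np.array([tray(ray(n,(x,y),.035)) for x,y in zip(xs,ys)])
    m=P.mean(0); u,sv,v=np.linalg.svd(P-m,full_matrices=False); q=(P-m)@v[0]
    print(n,d['rect'],d['p'],np.round(m,1),'dir',np.round(v[0],2),q.min(),q.max())
f=lambda c:np.clip(cv2.resize(c,(400,400),interpolation=cv2.INTER_CUBIC)*2.,0,255).astype(np.uint8)
cv2.imwrite('pics/g6.png',np.hstack([f(ims['top'][222:352,175:315]),f(ims['side'][165:295,160:320])]))
togo(.503,-.1425,.187,.285)
E
python3 rods.py
```

```text
top [234.1, 288.7, 237.4, 304.6] 0.4 [-17.2  21.7] dir [-1. -0.] -19.270583812703133 15.532730890282172
side [222.2, 214.5, 247.5, 227.2] 0.42 [-1.6 19.5] dir [-1. -0.] -37.98538824142117 30.34330624201576
t 20.45 pos [579.8 -41.9 185. ] F [-0.23  0.35 -2.13] grip 69.2 gap 19.1
shift mm [ 98.7 -79.2  -2. ] turn deg [ 0.03  0.01 -2.43]
```

View pics/g6.png

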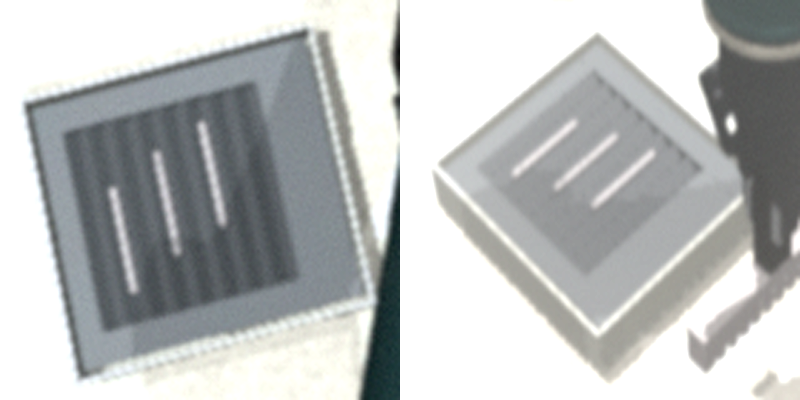

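All three rods lie parallel in separate grooves: in the left half at (123, 240), (167, 203) and (212, 173). The rake goes back to the holder.

Emit:
servo_tool(
  plan=[
    {"gripper":10,"translation":[20,-16,-1],"angular":[0,0,-1]},
    {"gripper":10,"translation":[48,-38,-2],"angular":[0,0,-2.4]},
    {"gripper":10,"translation":[75,-60,-2],"angular":[0,0,-2.4]},
    {"gripper":10,"translation":[93,-75,-2],"angular":[0,0,-2.4]},
    {"gripper":10,"translation":[98.5,-79,-2],"angular":[0,0,-2.4]},
    {"gripper":10,"translation":[98.5,-79,-2],"angular":[0,0,-2.4]},
    {"gripper":10,"translation":[98.5,-79,-2],"angular":[0,0,-2.4]},
    {"gripper":10,"translation":[98.5,-79,-2],"angular":[0,0,-2.4]},
  ],
)

```text
clock: 21.25
tool_pos: [0.5037, -0.1426, 0.1868]
tcp_rot: [-0.445, 3.11, 0.0]
wrist_force: [-0.4, -1.1, -2.4]
finger_gap: 0.224
grasp_force: 69.2
```

```bash
python3 -c "
from h import *
togo(.503,-.1425,.11,.285)
for q in ((113,187),(133,293),(156,152),(178,253),(202,123),(223,225)): print(np.round(tray(ray('top',(q[0]/2.857+175,q[1]/3.077+222),.035)),1))"
```

```text
t 21.25 pos [ 503.7 -142.6  186.8] F [-0.42 -1.06 -2.37] grip 69.2 gap 19.2
shift mm [ 0.7  0.3 76.8] turn deg [ 0.01  0.01 -0.04]
[22.3 57.2]
[-51.7  58.3]
[38.2 21.1]
[-33.3  20.4]
[ 49.6 -16.5]
[-22.7 -15.9]
```

Emit:
servo_tool(
  plan=[
    {"gripper":10,"translation":[0,0,25],"angular":[0,0,0]},
    {"gripper":10,"translation":[0,0,50],"angular":[0,0,0]},
    {"gripper":10,"translation":[0,0,65],"angular":[0,0,0]},
    {"gripper":10,"translation":[0,0,76],"angular":[0,0,0]},
    {"gripper":10,"translation":[0,0,76],"angular":[0,0,0]},
    {"gripper":10,"translation":[0,0,76],"angular":[0,0,0]},
  ],
)

```text
clock: 21.85
tool_pos: [0.5035, -0.1437, 0.1112]
tcp_rot: [-0.443, 3.11, -0.0]
wrist_force: [-0.6, 0.1, -1.9]
finger_gap: 0.229
grasp_force: 69.2
```

Emit:
servo_tool(
  plan=[
    {"gripper":10,"translation":[0,0,5],"angular":[0,0,0]},
    {"gripper":10,"translation":[0,0,9],"angular":[0,0,0]},
    {"gripper":10,"translation":[0,0,10.5],"angular":[0,0,0]},
    {"gripper":10,"translation":[0,0,10.5],"angular":[0,0,0]},
  ],
)

```text
clock: 22.25
tool_pos: [0.503, -0.1438, 0.1002]
tcp_rot: [0.442, -3.11, -0.0]
wrist_force: [-0.3, -0.9, -1.5]
finger_gap: 0.223
grasp_force: 69.2
```

Emit:
servo_tool(
  plan=[
    {"gripper":10,"translation":[0,0,0.7],"angular":[0,0,0]},
    {"gripper":10,"translation":[0,0,0.7],"angular":[0,0,0]},
  ],
)

```text
clock: 22.45
tool_pos: [0.5031, -0.1439, 0.0997]
tcp_rot: [-0.442, 3.11, -0.0]
wrist_force: [-0.3, 0.6, -1.2]
finger_gap: 0.227
grasp_force: 69.2
```

Emit:
servo_tool(
  plan=[
    {"gripper":10,"translation":[0,0,0.6],"angular":[0,0,0]},
    {"gripper":10,"translation":[0,0,0.6],"angular":[0,0,0]},
  ],
)

```text
clock: 22.65
tool_pos: [0.5031, -0.1439, 0.099]
tcp_rot: [-0.442, 3.11, -0.0]
wrist_force: [-0.4, -0.0, -2.8]
finger_gap: 0.225
grasp_force: 69.2
```

Emit:
servo_tool(
  plan=[
    {"gripper":30,"translation":[0,0,0],"angular":[0,0,0]},
    {"gripper":50,"translation":[0,0,0],"angular":[0,0,0]},
    {"gripper":85,"translation":[0,0,0],"angular":[0,0,0]},
    {"gripper":85,"translation":[0,0,0],"angular":[0,0,0]},
    {"gripper":85,"translation":[0,0,0],"angular":[0,0,0]},
    {"gripper":85,"translation":[0,0,0],"angular":[0,0,0]},
    {"gripper":85,"translation":[0,0,0],"angular":[0,0,0]},
    {"gripper":85,"translation":[0,0,0],"angular":[0,0,0]},
    {"gripper":85,"translation":[0,0,-15],"angular":[0,0,0]},
    {"gripper":85,"translation":[0,0,-40],"angular":[0,0,0]},
    {"gripper":85,"translation":[0,0,-80],"angular":[0,0,0]},
    {"gripper":85,"translation":[0,0,-120],"angular":[0,0,0]},
  ],
)

```text
clock: 23.85
tool_pos: [0.5026, -0.1439, 0.2202]
tcp_rot: [0.442, -3.109, 0.0]
wrist_force: [1.0, -0.4, 0.5]
finger_gap: 0.995
grasp_force: 0.0
```

Emit:
servo_tool(
  plan=[
    {"gripper":85,"translation":[0,45,0],"angular":[0,0,0]},
    {"gripper":85,"translation":[0,90,0],"angular":[0,0,0]},
    {"gripper":85,"translation":[0,135,0],"angular":[0,0,0]},
    {"gripper":85,"translation":[0,180,0],"angular":[0,0,0]},
    {"gripper":85,"translation":[0,225,0],"angular":[0,0,0]},
    {"gripper":85,"translation":[0,270,0],"angular":[0,0,0]},
    {"gripper":85,"translation":[0,300,0],"angular":[0,0,0]},
    {"gripper":85,"translation":[0,300,0],"angular":[0,0,0]},
  ],
)

```text
clock: 24.65
tool_pos: [0.4183, 0.1479, 0.2191]
tcp_rot: [-0.451, 3.109, 0.001]
wrist_force: [-0.3, -0.2, 0.1]
finger_gap: 1.0
grasp_force: 0.0
```

```bash
python3 - <<'E'
from h import *
f=lambda c:np.clip(cv2.resize(c,(400,480),interpolation=cv2.INTER_CUBIC)*1.6,0,255).astype(np.uint8)
ims={n:optics.snapshot(n) for n in('top','side')}
cv2.imwrite('pics/g7.png',np.hstack([f(ims['top'][240:360,350:450]),f(ims['side'][280:400,250:350])]))
m=np.zeros((480,640),np.float32); m[286:308,378:408]=ims['top'].max(2)[286:308,378:408]<60
print(fit([.503,-.142,.28],(.026,.020,.039,.125),{'top':m})); print(ctrl.observe()['clock'])
E
```

```text
(array([ 0.50248639, -0.14199592,  0.22649423]), np.float64(0.12325581163167953))
24.75
```

View pics/g7.png

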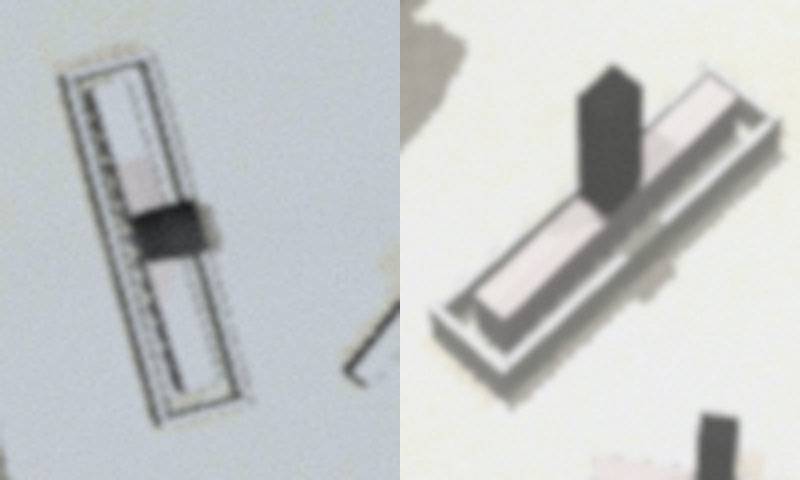

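The picture shows the rake upright and central in its holder, with the handle at (170, 230) in the left half and (610, 140) in the right half. The gripper is clear, so I hand in.

```bash
python3 -c "
from station import ctrl
print(ctrl.close_job())"
```

```text
the job is handed in; nothing more can be done
None
```

I handed the job in at about 25 s: the pictures show the three rods parallel in separate grooves and the rake upright in its holder; one rod wedged mid-stroke (up to 30 N at the wrist), so I drew back and combed again, and the rest of the stroke pressed at roughly 2–4 N.

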